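# Pin the bike trailer's folding tow arm

## Robot

A 6-joint arm with a two-finger parallel gripper is mounted at the origin on the work surface. World frame = base frame: x ahead of the robot, y to its left, z up, the work surface at z = 0. Lengths are in mm, angles in rad, forces in N, time in s.
With the tool pointing down it reaches from about 350 to 775 mm from the base axis. Payload 7.3 kg.
Tool frame: the origin (TCP) lies between the finger pads; the fingertips stand 25 mm ahead of it and the grasp point (between the pads) lies 6 mm ahead of it; z points along the fingers, y is the line along which they close (so a half turn about z gives the same grasp; the last joint's range is limited). The gripper opens to 92 mm and grips with 3 to 60 N. Pads are 19 mm wide; open, the fingers measure 130 mm over their backs; the gripper's body (75 mm by 190 mm) begins 47 mm behind the grasp point.
Start: joints at [1.096, 0.342, 1.524, -0, 1.275, -0.146], TCP at [169.511, 496.899, 251.741] pointing down, gripper open.
Joint ranges: [-2.53, 2.53], [-0.77, 2.02], [0.04, 2.7], [-1, 4.14], [0.28, 2.66], [-3.11, 3.11]. Speed limits (rad/s): [2.57, 2.57, 3.14, 3.14, 3.14, 3.14].

## Interface

Orientations are given as [roll, pitch, yaw] about the fixed x, y, z axes, in that order (R = Rz(yaw) Ry(pitch) Rx(roll)).
In Python, from plant import bot gives the robot as it stands.
- The arm moves only by the tool play_rows, never from a script. Its argument "commands" is a list of rows, each an object of numbers: "x", "y", "z": the shift along the tool's x, y, z in m; "twist": the turn about the tool's z in degrees. In form: [{"x": .., "y": .., "z": .., "twist": ..}, ...]. A call has exactly 8 rows; each row is the pose to reach, as a shift and turn from the pose commanded when the call began, along the tool's axes at that moment; what a row does not reach only later rows make up. A row lasts 1/10 s, in which the tool goes at most 50 mm and 8.59 degrees, less where a joint would pass 70% of its speed; a pose out of reach is approached as far as the arm can. A call with a gripper value outside its range is refused whole. "jaw" is the closure, from 0 (fully open) to 1 (shut), set as the call begins (left out, the last holds). The fingers move at their own pace and stop on an object; the grip force is fixed at half the most. Time passes only in rows, so rows that repeat a pose let the fingers close, or fill a call up. It gives the time, the measured TCP pose, the force, the opening and the grip force at its end, in the units of the state.
- bot.get_obs(): the state, without advancing time (a new reading comes with each control period).
- bot.capture(name): name is "side" or "top" or "wrist"; returns a dict with "pixels" (480x640x3 uint8, red, green, blue), "fx", "fy", "cx", "cy" (pixels), "k1" (the pictures are not rectified: a ray, as slopes to the right and down, at radius r is drawn at 1 + k1 r^2 times it, then the intrinsics apply), "eye" and "rotation" of the camera in the world. Camera axes: x right, y down, z forward; pixel columns grow to the right and rows downward; lengths in mm; the calibration is good to about 2 mm. A picture is of the moment at which its call begins. There is no depth.
- bot.close_job(): hands the job in; it is judged then, once.
The state is a dict: "time": time; "joint_positions": joint angles; "dq": joint speeds; "tau": joint torques, N m; "tool_pos": TCP position; "tcp_rot": TCP orientation; "contact_force": force on the tool from outside, world axes, zero at the start; "moment": the same for the moment, N m; "grip_width": finger opening in mm; "finger_force": force on a finger pad.
Only numpy, scipy, OpenCV 4.12 (cv2) and the standard library are available. Lean on these libraries where they do the work, as an engineer would, in place of code of your own. Each camera call takes 0.05 s, during which the arm holds its last target. There are 200 camera calls.

## Task

The trailer's folding tow arm has swung open on its frame. Swing it back fully home between the two ears of the lock bracket so that the holes line up, then take the longest of the three pins standing in the wooden block, push it down from above through ear, arm eye and lower ear until its collar sits on the bracket, and let go.

Things in the scene. Friction and masses are not known exactly. Their poses are not given: they have to be found in the camera images.
- tow_frame: Fixed dark steel base plate 70 (x) x 320 (y) x 8 mm; origin at the centre of its underside, z up. Arm pivot: vertical axis at x 0, y -110, top at 80 mm. Steel lock bracket on the axis x 0, y +110: two level ears 62 x 56 mm at heights 30-40 and 75-85 mm with 26 mm through holes, a back wall at x +34 to +44, open towards -x; free below down to the plate.
- tow_arm (a joint): Tow arm's hinge at the frame's pivot (rad). 0 = home at its end stop, arm along the frame's +y, eye in line with the ear holes. Positive = swung open, eye towards the frame's -x; at most 0.75. Slight friction (0.1 N m): stays where left. Aluminium bar 26 mm wide at heights 48-64 mm; round end eye 46 mm across with a 26 mm vertical hole, 220 mm from the pivot.
- lock_hole (a point): Centre of the mouth of the upper ear's 26 mm hole, at the ear's top face, 85 mm above the stool top; axes as tow_frame.
- long_pin: Tallest and longest of 3 steel pins upright in a 40 mm high wooden block. Origin at its foot, z up. Round: 16 mm shank 0-70 mm (lowest 12 tapers to 6 mm), 36 mm collar 70-75, 26 mm grip 75-111. Starts 34 mm deep in a loose hole, foot 6 mm above the stool top, x axis along the row; neighbours (short pin, top at 91 mm; hex bolt) at 60 mm spacing, order varies. 0.18 kg.
Things that resemble listed ones, but are neither listed nor needed, are in the scene too. Leave any pink look-alike of the long_pin alone.

How it is judged (in metres and radians):
On the way:
1. the tow arm is swung home, its eye in line between the ears (value of joint tow_arm below 0.06 rad), for 0.2 s.
At the end, for the whole second after the job is handed in: The tow arm is home (hinge within 0.06 rad of its stop) and the long pin stands at rest through both ears and the eye: upright within 0.2 rad, its foot within 15 mm of the hole's axis and at least 60 mm below the upper ear's top face (collar within 10 mm of the ear), released (value of joint tow_arm below 0.06 rad and horizontal distance between long_pin and lock_hole below 0.015 m and z of long_pin in the frame of lock_hole below -0.06 m and angle between long_pin's own z axis and vertical below 0.2 rad and linear speed of long_pin below 0.03 m/s); the robot touches nothing.
It also fails if it takes over 64 s, if anything falls off the work surface, if the arm or the gripper's body presses on something with over 40 N, if the wrist force passes 120 N, or if a joint passes its speed limit or range.

## Working session

There is one attempt and no reset: what is moved stays moved. The work goes in short steps, Python scripts to look and compute and a tool call to move; the robot and the scene stay as the last step left them, time stands still between calls to the robot, and variables do not carry over. Pictures are saved under pics/ and viewed, at most 10 in all, crops included, and the job is handed in when it is done.

Besides the shell and the picture viewer there is one more tool, called after "Call:" by a JSON object that holds its "fn" and its "kwargs". play_rows: Moves the arm, as the interface text tells. Its arguments: {"type":"object","properties":{"commands":{"type":"array"},"jaw":{"type":"number"}},"required":["commands"]}

```bash
mkdir -p pics; ls; cat > h.py <<'E'
import numpy as np, cv2, pickle
from plant import bot
def cap(n,f):
    c=bot.capture(n); pickle.dump(c,open(f'pics/{f}.pkl','wb')); cv2.imwrite(f'pics/{f}.png',c['pixels'][:,:,::-1]); return c
def load(f): return pickle.load(open(f'pics/{f}.pkl','rb'))
def ray(c,u,v):
    K=np.array([[c['fx'],0,c['cx']],[0,c['fy'],c['cy']],[0,0,1.]])
    p=cv2.undistortPoints(np.array([[[u,v]]],float),K,np.array([c['k1'],0,0,0.]))[0,0]
    return np.array(c['eye'],float),np.array(c['rotation'],float)@np.array([p[0],p[1],1])
def onz(c,u,v,z):
    e,d=ray(c,u,v); return e+d*(z-e[2])/d[2]
def proj(c,P):
    q=np.array(c['rotation'],float).T@(np.array(P,float)-np.array(c['eye'],float)); a=q[:2]/q[2]; a=a*(1+c['k1']*(a@a))
    return [c['fx']*a[0]+c['cx'],c['fy']*a[1]+c['cy']]
E
python3 - <<'E'
from h import *
for n in ['side','top','wrist']:
    c=cap(n,n+'0'); print(n,c['eye'],c['fx'],c['k1'],np.round(c['rotation'],3).tolist())
o=bot.get_obs(); print(o)
E
```

```text
pics
side [462.39835904 391.35911505 590.7529641 ] 462.68693512548543 -0.06686061361674986 [-2.415, -0.004, -2.923]
top [417.99586303 -42.81257755 800.08129877] 507.7478938128888 -0.024350567820438013 [-2.951, 0.045, -1.564]
wrist [106.54716061 518.12977987 383.45693906] 378.29543481002366 -0.06400520568610923 [2.889, 0.002, 1.242]
{'time': 0.15, 'joint_positions': array([ 1.09600263e+00,  3.42575977e-01,  1.52476641e+00, -2.88798753e-05,
        1.27541166e+00, -1.45984110e-01]), 'dq': array([-0.0007008 , -0.00178239, -0.00326099,  0.00019299, -0.00043435,
        0.00157173]), 'tau': array([ 1.76654503e-03, -4.31468725e+01, -2.44354123e+01,  7.19883386e-02,
        5.37013833e-02, -8.00329053e-05]), 'tool_pos': array([169.38655915, 496.64145885, 251.20858091]), 'tcp_rot': array([-3.14043959e+00, -1.41618262e-04,  2.81279140e+00]), 'contact_force': array([-0.54623898, -0.17274518, -0.73322724]), 'moment': array([-0.03921124, -0.03466501, -0.00232699]), 'finger_force': 0.0, 'grip_width': 91.7724517462971}
```

View pics/top0.png

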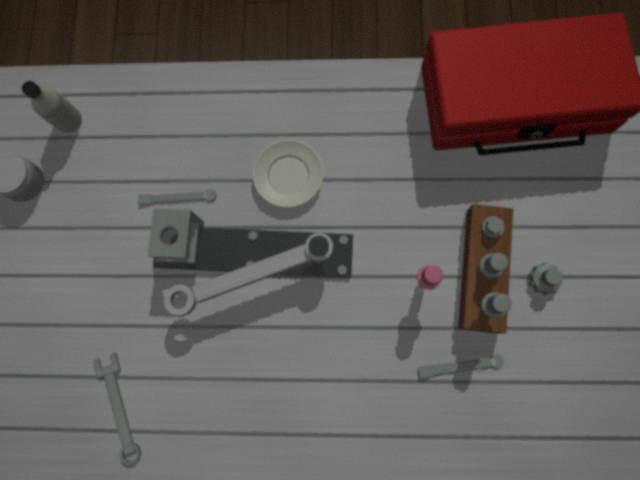

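View pics/side0.png

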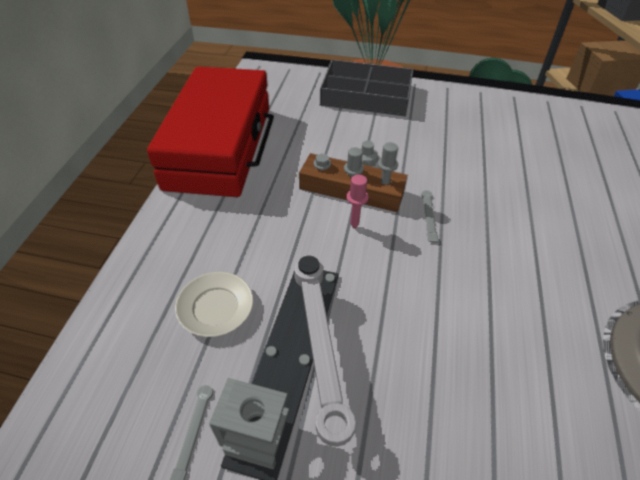

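The top view shows the bracket hole at (171,237), the arm eye at (180,299) and the pivot at (318,247). The block items are at (492,228), (493,264) and (496,303). A pink look-alike is at (430,276), and a grey item stands outside the block at (546,278). The side view shows the block items at (322,160), (355,160) and (389,155), the outside one at (369,152) and pink at (358,185).

Next I'll take a close crop of both views and locate the frame.

```bash
sed -i "s/c=bot.capture(n);/c=bot.capture(n); c['rotation']=R.from_euler('xyz',c['rotation']).as_matrix();/; 1a from scipy.spatial.transform import Rotation as R" h.py
python3 - <<'E'
from h import *
for n in ['side','top']:
    c=load(n+'0'); c['rotation']=R.from_euler('xyz',c['rotation']).as_matrix(); pickle.dump(c,open(f'pics/{n}0.pkl','wb'))
s,t=load('side0'),load('top0')
a=cv2.resize(s['pixels'][130:250,290:450],(800,600),interpolation=cv2.INTER_CUBIC)[:, :, ::-1]
b=cv2.resize(t['pixels'][190:350,400:580],(400,356),interpolation=cv2.INTER_CUBIC)[:, :, ::-1]
d=cv2.resize(t['pixels'][190:330,140:360],(400,255),interpolation=cv2.INTER_CUBIC)[:, :, ::-1]
cv2.imwrite('pics/crop1.png',np.hstack([cv2.resize(a,(400,300)),np.vstack([b,d])[:600]]) if 0 else np.hstack([np.vstack([cv2.resize(a,(400,300)),d[:255]]),np.vstack([b,np.zeros((199,400,3),np.uint8)])]))
print('hole',onz(t,171,237,85),'eye',onz(t,180,299,64),'piv',onz(t,319,247,80))
print('hole side',onz(s,252,410,85),'eye',onz(s,336,424,64),'piv',onz(s,309,265,80))
for z in (60,91,117):
  print(z,[onz(t,*p,z).round()[:2].tolist() for p in [(492,228),(493,264),(496,303)]],[onz(s,*p,z).round()[:2].tolist() for p in [(322,158),(355,152),(390,147)]])
E
```

```text
hole [566.21616481 208.2449238   85.        ] eye [477.53803805 196.30716285  64.        ] piv [552.00475019  -8.30107656  80.        ]
hole side [569.38912773 214.19442922  85.        ] eye [476.0742751  201.45779628  64.        ] piv [554.33474956  -4.03628134  80.        ]
60 [[584.0, -263.0], [530.0, -261.0], [474.0, -262.0]] [[590.0, -267.0], [534.0, -298.0], [472.0, -328.0]]
91 [[577.0, -254.0], [526.0, -252.0], [471.0, -253.0]] [[583.0, -229.0], [530.0, -258.0], [472.0, -286.0]]
117 [[571.0, -246.0], [522.0, -244.0], [469.0, -245.0]] [[577.0, -197.0], [527.0, -224.0], [471.0, -251.0]]
```

View pics/crop1.png

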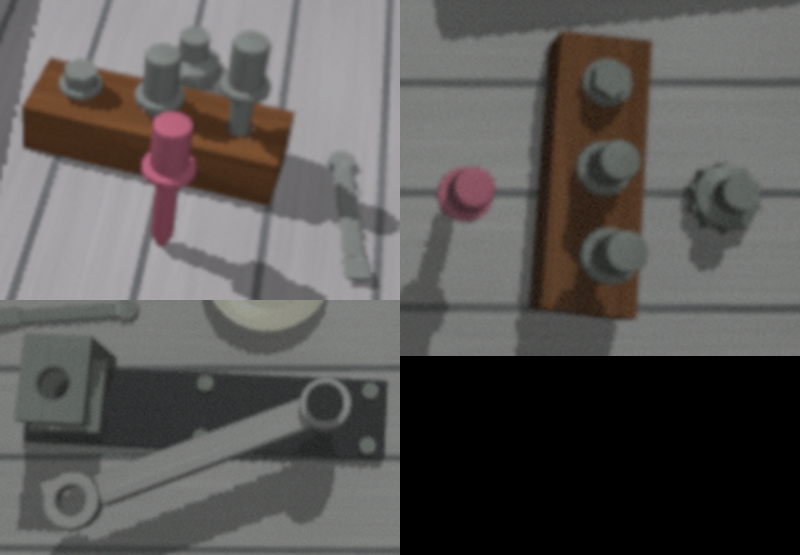

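Candidates for the long pin, as side / top pixels:
- **Hex bolt:** (322,160) / (492,228)
- **Short pin:** (355,152) / (493,264)
- **Tall pin in the block:** (390,147) / (496,303). Its shank is visible above the block, and both views agree at z=117, around (470,-248).
- **Grey item outside the block:** (369,152) / (546,278)
- **Pink look-alike:** (358,185) / (430,276)

I choose the tall pin in the block, and the crop confirms it. First I'll push the arm home with the fingers closed, squaring the tool to the frame.

Call:
{"fn": "play_rows", "kwargs": {"commands": [{"x": -0.03, "y": -0.02, "z": 0, "twist": -2.5}, {"x": -0.07, "y": -0.045, "z": 0, "twist": -5}, {"x": -0.11, "y": -0.07, "z": 0, "twist": -8}, {"x": -0.15, "y": -0.1, "z": 0, "twist": -11}, {"x": -0.19, "y": -0.125, "z": 0, "twist": -14}, {"x": -0.23, "y": -0.15, "z": 0, "twist": -17}, {"x": -0.25, "y": -0.165, "z": 0, "twist": -18.8}, {"x": -0.26, "y": -0.17, "z": 0, "twist": -18.8}], "jaw": 1}}

```text
time: 0.95
tool_pos: [361.7, 250.2, 251.6]
tcp_rot: [-3.141, -0.0, 3.138]
contact_force: [-0.3, 0.0, 0.2]
grip_width: 32.3
finger_force: 0.0
```

Call:
{"fn": "play_rows", "kwargs": {"commands": [{"x": -0.02, "y": -0.03, "z": 0.01, "twist": 0}, {"x": -0.045, "y": -0.06, "z": 0.03, "twist": 0}, {"x": -0.065, "y": -0.09, "z": 0.06, "twist": 0}, {"x": -0.075, "y": -0.106, "z": 0.1, "twist": 0}, {"x": -0.075, "y": -0.106, "z": 0.14, "twist": 0}, {"x": -0.075, "y": -0.106, "z": 0.17, "twist": 0}, {"x": -0.075, "y": -0.106, "z": 0.186, "twist": 0}, {"x": -0.075, "y": -0.106, "z": 0.186, "twist": 0}]}}

```text
time: 1.75
tool_pos: [434.0, 146.4, 63.6]
tcp_rot: [-3.141, -0.005, 3.141]
contact_force: [-0.8, -0.2, -0.1]
grip_width: 0.7
finger_force: 0.0
```

Call:
{"fn": "play_rows", "kwargs": {"commands": [{"x": -0.01, "y": 0, "z": 0, "twist": 0}, {"x": -0.02, "y": 0, "z": 0, "twist": 0}, {"x": -0.03, "y": 0, "z": 0, "twist": 0}, {"x": -0.04, "y": 0, "z": 0, "twist": 0}, {"x": -0.05, "y": 0, "z": 0, "twist": 0}, {"x": -0.06, "y": 0, "z": 0, "twist": 0}, {"x": -0.07, "y": 0, "z": 0, "twist": 0}, {"x": -0.075, "y": 0, "z": 0, "twist": 0}]}}

```text
time: 2.55
tool_pos: [511.9, 145.9, 65.8]
tcp_rot: [3.141, 0.001, 3.141]
contact_force: [-1.0, 0.3, 1.1]
grip_width: 0.6
finger_force: 0.4
```

Call:
{"fn": "play_rows", "kwargs": {"commands": [{"x": -0.006, "y": 0, "z": 0, "twist": 0}, {"x": -0.012, "y": 0, "z": 0, "twist": 0}, {"x": -0.017, "y": 0, "z": 0, "twist": 0}, {"x": -0.02, "y": 0, "z": 0, "twist": 0}, {"x": -0.022, "y": 0, "z": 0, "twist": 0}, {"x": -0.024, "y": 0, "z": 0, "twist": 0}, {"x": -0.025, "y": 0, "z": 0, "twist": 0}, {"x": -0.025, "y": 0, "z": 0, "twist": 0}]}}

```text
time: 3.35
tool_pos: [535.8, 145.9, 65.8]
tcp_rot: [3.142, 0.0, 3.141]
contact_force: [-0.9, 0.7, -0.0]
grip_width: 0.4
finger_force: 0.0
```

```bash
python3 - <<'E'
from h import *
c=cap('top','top1'); s=cap('side','side1')
a=cv2.resize(c['pixels'][190:330,140:360],(640,407),interpolation=cv2.INTER_CUBIC)[:, :, ::-1]
cv2.imwrite('pics/crop2.png',a)
E
```

```text
(no output)
```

View pics/side1.png

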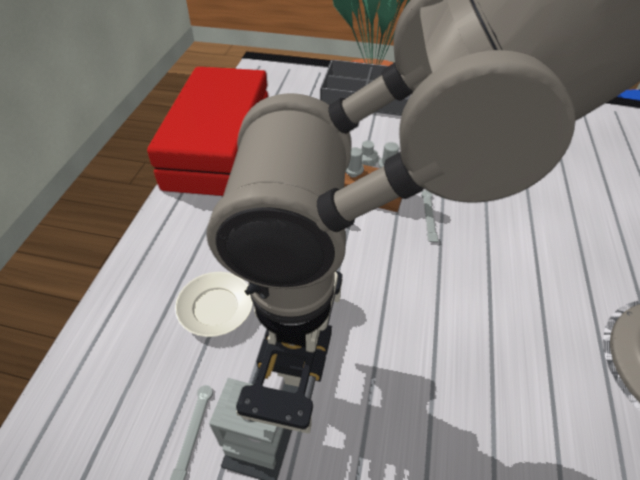

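The side view shows the arm eye has gone inside the bracket at about (250,420), with the gripper in front. I'll keep pushing gently until the end stop shows up as force.

Call:
{"fn": "play_rows", "kwargs": {"commands": [{"x": -0.001, "y": 0, "z": 0, "twist": 0}, {"x": -0.002, "y": 0, "z": 0, "twist": 0}, {"x": -0.003, "y": 0, "z": 0, "twist": 0}, {"x": -0.004, "y": 0, "z": 0, "twist": 0}, {"x": -0.005, "y": 0, "z": 0, "twist": 0}, {"x": -0.005, "y": 0, "z": 0, "twist": 0}, {"x": -0.005, "y": 0, "z": 0, "twist": 0}, {"x": -0.005, "y": 0, "z": 0, "twist": 0}]}}

```text
time: 4.25
tool_pos: [537.9, 146.0, 65.7]
tcp_rot: [-3.141, -0.006, 3.141]
contact_force: [-11.6, -0.1, 9.1]
grip_width: 0.4
finger_force: 5.5
```

The force confirms the stop: 11.6 N at x=538. I'll back off and rise.

Call:
{"fn": "play_rows", "kwargs": {"commands": [{"x": 0.01, "y": 0, "z": 0, "twist": 0}, {"x": 0.03, "y": 0, "z": 0, "twist": 0}, {"x": 0.05, "y": -0.0, "z": -0.01, "twist": 0}, {"x": 0.06, "y": -0.0, "z": -0.04, "twist": 0}, {"x": 0.06, "y": -0.03, "z": -0.08, "twist": 0}, {"x": 0.06, "y": -0.07, "z": -0.11, "twist": 0}, {"x": 0.06, "y": -0.115, "z": -0.12, "twist": 0}, {"x": 0.06, "y": -0.16, "z": -0.12, "twist": 0}], "jaw": 0.1}}

```text
time: 5.05
tool_pos: [481.6, -15.6, 188.0]
tcp_rot: [-3.14, 0.006, -3.141]
contact_force: [1.0, -0.2, 0.5]
grip_width: 59.9
finger_force: 0.0
```

Call:
{"fn": "play_rows", "kwargs": {"commands": [{"x": 0, "y": -0.04, "z": 0, "twist": 0}, {"x": 0, "y": -0.08, "z": 0, "twist": 0}, {"x": 0, "y": -0.115, "z": 0, "twist": 0}, {"x": 0, "y": -0.14, "z": 0, "twist": 0}, {"x": 0, "y": -0.15, "z": 0, "twist": 0}, {"x": 0, "y": -0.155, "z": 0, "twist": 0}, {"x": 0, "y": -0.155, "z": 0, "twist": 0}, {"x": 0, "y": -0.155, "z": 0, "twist": 0}]}}

```text
time: 5.85
tool_pos: [480.4, -167.9, 185.7]
tcp_rot: [3.141, -0.0, -3.141]
contact_force: [-0.0, -0.4, 0.2]
grip_width: 82.6
finger_force: 0.0
```

```bash
python3 - <<'E'
from h import *
for n in ['top','side','wrist']: c=cap(n,n+'2')
T,S=load('top2')['pixels'],load('side2')['pixels']; W=c['pixels']
z=lambda im,w,h: cv2.resize(im,(w,h),interpolation=cv2.INTER_CUBIC)[:,:,::-1]
cv2.imwrite('pics/crop3.png',np.hstack([np.vstack([z(T[190:290,140:300],400,250),z(S[350:480,190:350],400,325)]),np.vstack([z(W,400,300),np.zeros((275,400,3),np.uint8)])]))
print(bot.get_obs()['tool_pos'])
E
```

```text
[ 480.51427    -168.03885674  185.76138615]
```

View pics/crop3.png

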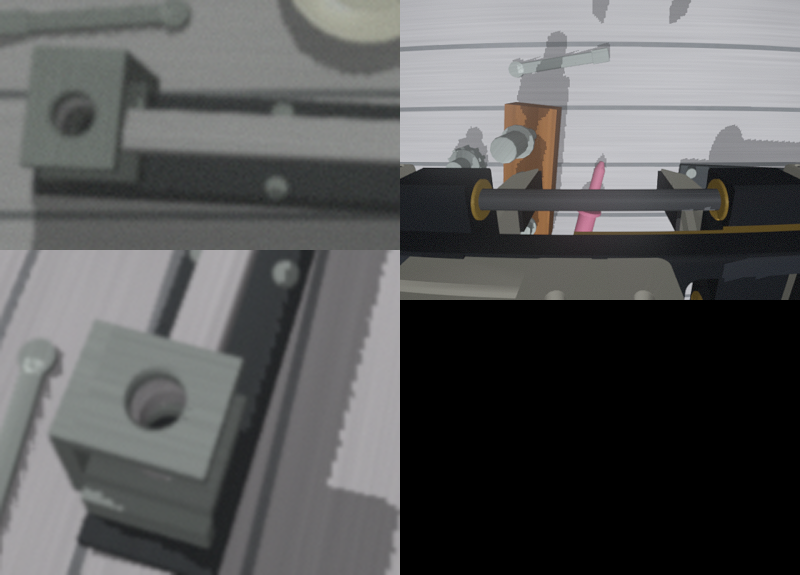

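The crop shows the arm home, with the ear hole clear at about top px (169,236) and side px (252,411). In the wrist view the long pin's top is at about px (170,232), with the block below it. I'll now measure the hole and the pin top precisely.

```bash
python3 - <<'E'
from h import *
def blob(c,seed,tol):
    g=cv2.GaussianBlur(cv2.cvtColor(c['pixels'],cv2.COLOR_RGB2GRAY),(3,3),0); m=np.zeros((482,642),np.uint8)
    cv2.floodFill(g.copy(),m,seed,0,tol,tol,4|(255<<8)|cv2.FLOODFILL_FIXED_RANGE|cv2.FLOODFILL_MASK_ONLY)
    ct=max(cv2.findContours(m[1:-1,1:-1],0,1)[0],key=len); return cv2.fitEllipse(cv2.convexHull(ct)) if len(ct)>5 else None
def dark(c,x,y,r,thr):
    g=cv2.cvtColor(c['pixels'],cv2.COLOR_RGB2GRAY)[y-r:y+r,x-r:x+r]; g=cv2.GaussianBlur(g,(3,3),0)
    med=np.median(g); m=(g<med-thr).astype(np.uint8); n,l,s,cc=cv2.connectedComponentsWithStats(m)
    k=l[r-3:r+4,r-3:r+4]; k=np.bincount(k[k>0]).argmax(); ct=cv2.findContours((l==k).astype(np.uint8),0,1)[0][0]
    (a,b),ax,_=cv2.fitEllipse(cv2.convexHull(ct)); return a+x-r,b+y-r,ax
t,s,w=load('top2'),load('side2'),load('wrist2')
for n,c,x,y in (('top',t,169,236),('side',s,252,411)):
  for th in (8,14,20):
    e=dark(c,x,y,16,th); print(n,th,np.round(e[:2],1),np.round(e[2],1),onz(c,e[0],e[1],85).round(1))
for n,c,p in (('wrist',w,(170,235)),('top0',load('top0'),(498,303)),('side0',load('side0'),(390,147))):
  for tol in (8,14):
    e=blob(c,p,tol)
    if e: print(n,tol,np.round(e[0],1),np.round(e[1],1),onz(c,*e[0],117).round(1))
z=lambda im: cv2.resize(im,(400,300),interpolation=cv2.INTER_CUBIC)[:,:,::-1]
cv2.imwrite('pics/crop4.png',np.hstack([z(w['pixels'][180:300,110:270]),z(load('top0')['pixels'][280:325,470:530])]))
E
```

```text
top 8 [168.6 235.1] [19.8 20.3] [569. 212.  85.]
top 14 [168.6 235.1] [19.  19.2] [569. 212.  85.]
top 20 [168.7 235.2] [17.5 18.3] [568.9 211.9  85. ]
side 8 [251.4 409.8] [23.7 24.4] [570.  214.2  85. ]
side 14 [251.4 409.9] [23.1 23.4] [570.1 214.2  85. ]
side 20 [253.3 415.3] [11.6 17.8] [566.2 219.6  85. ]
wrist 8 [161.1 242.9] [41.8 48. ] [ 469.6 -256.2  117. ]
wrist 14 [ 64.6 231.5] [ 75.7 244.6] [ 463.1 -311.7  117. ]
top0 8 [503.5 307.3] [16.2 36.1] [ 463.7 -255.   117. ]
top0 14 [275.  297.5] [493.4 941.6] [475.8  48.9 117. ]
side0 8 [389.6 146. ] [ 6.5 15. ] [ 472.3 -253.6  117. ]
side0 14 [388.5 152.4] [18.5 22.2] [ 472.2 -235.9  117. ]
```

View pics/crop4.png

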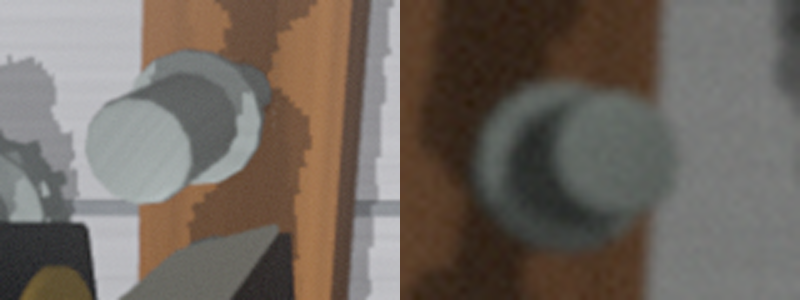

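The pin top in the crop is at wrist px (165.6,240) and top px (502,303), which puts it at about (470,-253). The hole is at (569.5,213). Next I'll go over the pin and take one wrist check before descending.

Call:
{"fn": "play_rows", "kwargs": {"commands": [{"x": 0.003, "y": -0.025, "z": 0, "twist": 0}, {"x": 0.006, "y": -0.055, "z": 0, "twist": 0}, {"x": 0.01, "y": -0.08, "z": 0.0, "twist": 0}, {"x": 0.01, "y": -0.085, "z": 0.0, "twist": 0}, {"x": 0.01, "y": -0.085, "z": 0.015, "twist": 0}, {"x": 0.01, "y": -0.085, "z": 0.025, "twist": 0}, {"x": 0.01, "y": -0.085, "z": 0.03, "twist": 0}, {"x": 0.01, "y": -0.085, "z": 0.03, "twist": 0}]}}

```text
time: 6.8
tool_pos: [470.2, -253.0, 155.0]
tcp_rot: [3.14, -0.001, -3.141]
contact_force: [1.1, -0.7, 0.8]
grip_width: 82.8
finger_force: 0.0
```

```bash
python3 - <<'E'
from h import *
w=cap('wrist','wrist3'); o=bot.get_obs()['tool_pos']; print(o)
print(proj(w,[470,-253,117]),onz(load('top0'),502.1,303,117),onz(load('wrist2'),165.6,240,117))
E
```

```text
[ 470.45753121 -253.36355414  155.57062413]
[np.float64(319.3962071580296), np.float64(281.87542972411745)] [ 469.35694701 -253.39299393  117.        ] [ 467.91896688 -253.45350694  117.        ]
```

View pics/wrist3.png

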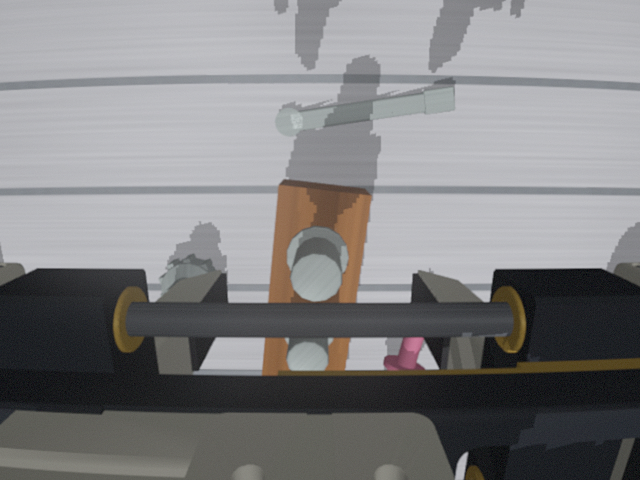

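The pin top is at px (317,278), against (319,282) predicted, so it's within 2 mm and x≈468. The pink pin clears the fingers. Descending and gripping.

Call:
{"fn": "play_rows", "kwargs": {"commands": [{"x": 0.002, "y": 0, "z": 0.008, "twist": 0}, {"x": 0.002, "y": 0, "z": 0.016, "twist": 0}, {"x": 0.002, "y": 0, "z": 0.024, "twist": 0}, {"x": 0.002, "y": 0, "z": 0.032, "twist": 0}, {"x": 0.002, "y": 0, "z": 0.039, "twist": 0}, {"x": 0.002, "y": 0, "z": 0.044, "twist": 0}, {"x": 0.002, "y": 0, "z": 0.046, "twist": 0}, {"x": 0.002, "y": 0, "z": 0.046, "twist": 0}]}}

```text
time: 7.65
tool_pos: [468.3, -254.0, 109.4]
tcp_rot: [3.141, -0.0, 3.141]
contact_force: [0.5, 1.1, 0.3]
grip_width: 82.8
finger_force: 0.0
```

Call:
{"fn": "play_rows", "kwargs": {"commands": [{"x": 0, "y": 0, "z": 0, "twist": 0}, {"x": 0, "y": 0, "z": 0, "twist": 0}, {"x": 0, "y": 0, "z": 0, "twist": 0}, {"x": 0, "y": 0, "z": 0, "twist": 0}, {"x": 0, "y": 0, "z": 0, "twist": 0}, {"x": 0, "y": 0, "z": 0, "twist": 0}, {"x": 0, "y": 0, "z": 0, "twist": 0}, {"x": 0, "y": 0, "z": 0, "twist": 0}], "jaw": 1}}

```text
time: 8.45
tool_pos: [468.3, -253.9, 109.7]
tcp_rot: [3.141, -0.0, 3.141]
contact_force: [0.3, 1.2, 1.0]
grip_width: 24.9
finger_force: 30.0
```

Call:
{"fn": "play_rows", "kwargs": {"commands": [{"x": 0, "y": 0, "z": -0.008, "twist": 0}, {"x": 0, "y": 0, "z": -0.02, "twist": 0}, {"x": 0, "y": 0, "z": -0.035, "twist": 0}, {"x": 0, "y": 0, "z": -0.055, "twist": 0}, {"x": 0, "y": 0, "z": -0.08, "twist": 0}, {"x": 0, "y": 0, "z": -0.105, "twist": 0}, {"x": 0, "y": 0, "z": -0.125, "twist": 0}, {"x": 0, "y": 0, "z": -0.13, "twist": 0}]}}

```text
time: 9.25
tool_pos: [469.0, -254.6, 242.9]
tcp_rot: [-3.139, 0.004, 3.141]
contact_force: [0.2, -0.1, -2.3]
grip_width: 25.2
finger_force: 30.0
```

Call:
{"fn": "play_rows", "kwargs": {"commands": [{"x": -0.005, "y": 0.02, "z": 0, "twist": 0}, {"x": -0.012, "y": 0.05, "z": 0, "twist": 0}, {"x": -0.02, "y": 0.09, "z": 0, "twist": 0}, {"x": -0.03, "y": 0.13, "z": 0, "twist": 0}, {"x": -0.04, "y": 0.17, "z": 0, "twist": 0}, {"x": -0.05, "y": 0.21, "z": 0, "twist": 0}, {"x": -0.055, "y": 0.235, "z": 0, "twist": 0}, {"x": -0.06, "y": 0.25, "z": 0, "twist": 0}]}}

```text
time: 10.05
tool_pos: [528.0, -1.7, 239.2]
tcp_rot: [3.141, -0.001, -3.14]
contact_force: [0.3, -0.0, -2.4]
grip_width: 25.3
finger_force: 30.0
```

Call:
{"fn": "play_rows", "kwargs": {"commands": [{"x": -0.005, "y": 0.025, "z": 0, "twist": 0}, {"x": -0.012, "y": 0.06, "z": 0, "twist": 0}, {"x": -0.02, "y": 0.1, "z": 0, "twist": 0}, {"x": -0.028, "y": 0.14, "z": 0, "twist": 0}, {"x": -0.034, "y": 0.175, "z": 0, "twist": 0}, {"x": -0.038, "y": 0.2, "z": 0, "twist": 0}, {"x": -0.04, "y": 0.215, "z": 0, "twist": 0}, {"x": -0.04, "y": 0.217, "z": 0, "twist": 0}]}}

```text
time: 10.85
tool_pos: [568.3, 214.2, 239.0]
tcp_rot: [-3.141, -0.001, -3.14]
contact_force: [1.1, 0.1, -2.7]
grip_width: 25.3
finger_force: 30.0
```

Call:
{"fn": "play_rows", "kwargs": {"commands": [{"x": 0, "y": 0, "z": 0.01, "twist": 0}, {"x": 0, "y": 0, "z": 0.02, "twist": 0}, {"x": 0, "y": 0, "z": 0.03, "twist": 0}, {"x": 0, "y": 0, "z": 0.036, "twist": 0}, {"x": 0, "y": 0, "z": 0.04, "twist": 0}, {"x": 0, "y": 0, "z": 0.04, "twist": 0}, {"x": 0, "y": 0, "z": 0.04, "twist": 0}, {"x": 0, "y": 0, "z": 0.04, "twist": 0}]}}

```text
time: 11.65
tool_pos: [568.9, 213.0, 200.2]
tcp_rot: [3.141, 0.001, 3.141]
contact_force: [-0.1, 0.5, -2.4]
grip_width: 25.3
finger_force: 30.0
```

```bash
python3 - <<'E'
from h import *
o=bot.get_obs(); print(o['tool_pos'],o['grip_width'])
p=o['tool_pos']
out=[]
for n in ['side','top','wrist']:
    c=cap(n,n+'4'); print(n,proj(c,[p[0],p[1],p[2]-103.4]),proj(c,[569.5,213,85]))
    out.append(cv2.resize(c['pixels'],(400,300),interpolation=cv2.INTER_AREA) if n!='side' else cv2.resize(c['pixels'][320:480,150:365],(400,300)))
o=[x[:,:,::-1] for x in out]
cv2.imwrite('pics/crop5.png',np.vstack([np.hstack(o[:2]),np.hstack([o[2],cv2.resize(load('top4')['pixels'][180:300,100:260],(400,300))[:,:,::-1]])]))
E
```

```text
[568.91292772 212.978821   200.21561256] 25.283698885657518
side [np.float64(251.68133923563852), np.float64(404.9282730865555)] [np.float64(252.22312104583955), np.float64(408.95639193491934)]
top [np.float64(165.17550742920687), np.float64(233.51741133800994)] [np.float64(167.95323231376523), np.float64(234.81098784458584)]
wrist [np.float64(319.2700658985601), np.float64(245.12954390937145)] [np.float64(319.28834640369996), np.float64(241.21614069058336)]
```

View pics/crop5.png

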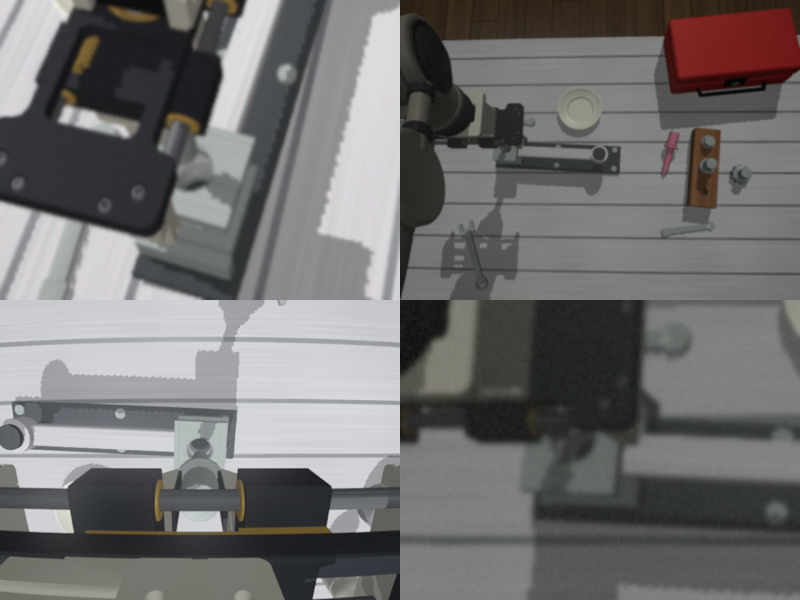

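The side crop shows the pin foot over the ear hole and the wrist crop shows it near (200,450). The top view shows the pink pin is now lying at (670,150), so it has been knocked over; I'll check when that happened. Next is one close look at the foot and the hole, before insertion.

```bash
python3 - <<'E'
from h import *
z=lambda im,w,h: cv2.resize(im,(w,h),interpolation=cv2.INTER_CUBIC)[:,:,::-1]
S,W=load('side4')['pixels'],load('wrist4')['pixels']
a=np.hstack([z(S[370:460,210:330],400,300),z(W[180:300,240:400],400,300)])
b=np.hstack([z(load(f)['pixels'][200:320,380:540],200,150) for f in ('top0','top1','top2','top4')])
cv2.imwrite('pics/crop6.png',np.vstack([a,b]))
E
```

```text
(no output)
```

View pics/crop6.png

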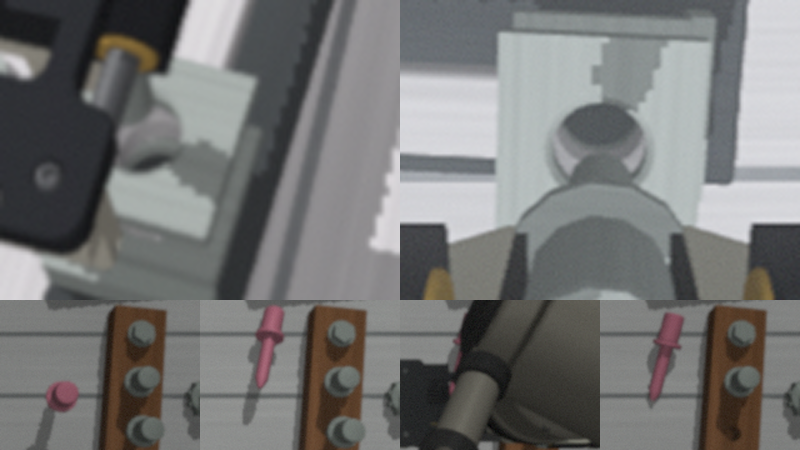

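The hole centre is at wrist px (319,237) and the foot at (321,242). That separation matches the prediction to 1 px, well inside the 5 mm clearance. The pink pin was already lying down in the second top picture, while the robot was at the bracket, so I haven't gripped or touched it in a planned move. Inserting.

Call:
{"fn": "play_rows", "kwargs": {"commands": [{"x": 0, "y": 0, "z": 0.005, "twist": 0}, {"x": 0, "y": 0, "z": 0.01, "twist": 0}, {"x": 0, "y": 0, "z": 0.015, "twist": 0}, {"x": 0, "y": 0, "z": 0.02, "twist": 0}, {"x": 0, "y": 0, "z": 0.025, "twist": 0}, {"x": 0, "y": 0, "z": 0.028, "twist": 0}, {"x": 0, "y": 0, "z": 0.03, "twist": 0}, {"x": 0, "y": 0, "z": 0.03, "twist": 0}]}}

```text
time: 12.6
tool_pos: [568.6, 212.9, 169.4]
tcp_rot: [-3.142, -0.0, 3.141]
contact_force: [0.4, -0.3, -2.2]
grip_width: 25.3
finger_force: 30.0
```

Call:
{"fn": "play_rows", "kwargs": {"commands": [{"x": 0, "y": 0, "z": 0.003, "twist": 0}, {"x": 0, "y": 0, "z": 0.006, "twist": 0}, {"x": 0, "y": 0, "z": 0.009, "twist": 0}, {"x": 0, "y": 0, "z": 0.012, "twist": 0}, {"x": 0, "y": 0, "z": 0.015, "twist": 0}, {"x": 0, "y": 0, "z": 0.018, "twist": 0}, {"x": 0, "y": 0, "z": 0.02, "twist": 0}, {"x": 0, "y": 0, "z": 0.02, "twist": 0}]}}

```text
time: 13.4
tool_pos: [568.5, 212.9, 149.4]
tcp_rot: [-3.142, -0.001, 3.141]
contact_force: [0.3, 0.2, -2.6]
grip_width: 25.3
finger_force: 30.0
```

No contact force with the foot at z≈46, so the pin is through the upper ear and eye. Continuing.

Call:
{"fn": "play_rows", "kwargs": {"commands": [{"x": 0, "y": 0, "z": 0.004, "twist": 0}, {"x": 0, "y": 0, "z": 0.008, "twist": 0}, {"x": 0, "y": 0, "z": 0.012, "twist": 0}, {"x": 0, "y": 0, "z": 0.016, "twist": 0}, {"x": 0, "y": 0, "z": 0.02, "twist": 0}, {"x": 0, "y": 0, "z": 0.024, "twist": 0}, {"x": 0, "y": 0, "z": 0.027, "twist": 0}, {"x": 0, "y": 0, "z": 0.027, "twist": 0}]}}

```text
time: 14.2
tool_pos: [568.4, 212.8, 122.2]
tcp_rot: [-3.141, -0.001, 3.141]
contact_force: [-0.1, -0.4, -1.5]
grip_width: 25.4
finger_force: 30.0
```

Call:
{"fn": "play_rows", "kwargs": {"commands": [{"x": 0, "y": 0, "z": 0.001, "twist": 0}, {"x": 0, "y": 0, "z": 0.002, "twist": 0}, {"x": 0, "y": 0, "z": 0.003, "twist": 0}, {"x": 0, "y": 0, "z": 0.003, "twist": 0}, {"x": 0, "y": 0, "z": 0.003, "twist": 0}, {"x": 0, "y": 0, "z": 0.003, "twist": 0}, {"x": 0, "y": 0, "z": 0.003, "twist": 0}, {"x": 0, "y": 0, "z": 0.003, "twist": 0}]}}

```text
time: 15.0
tool_pos: [568.7, 212.9, 119.8]
tcp_rot: [3.142, 0.0, 3.141]
contact_force: [-0.1, 0.1, -2.4]
grip_width: 25.4
finger_force: 30.0
```

About 1.5 mm remains. I'll lower a touch, release and retreat.

Call:
{"fn": "play_rows", "kwargs": {"commands": [{"x": 0, "y": 0, "z": 0.001, "twist": 0}, {"x": 0, "y": 0, "z": 0.001, "twist": 0}, {"x": 0, "y": 0, "z": 0.001, "twist": 0}, {"x": 0, "y": 0, "z": 0.001, "twist": 0}, {"x": 0, "y": 0, "z": 0.001, "twist": 0}, {"x": 0, "y": 0, "z": 0.001, "twist": 0}, {"x": 0, "y": 0, "z": 0.001, "twist": 0}, {"x": 0, "y": 0, "z": 0.001, "twist": 0}], "jaw": 0.2}}

```text
time: 15.8
tool_pos: [568.7, 212.9, 118.7]
tcp_rot: [3.141, 0.0, 3.141]
contact_force: [0.4, -0.3, -0.0]
grip_width: 73.5
finger_force: 0.0
```

Call:
{"fn": "play_rows", "kwargs": {"commands": [{"x": 0, "y": 0, "z": -0.005, "twist": 0}, {"x": 0, "y": 0, "z": -0.015, "twist": 0}, {"x": 0, "y": 0, "z": -0.035, "twist": 0}, {"x": 0, "y": 0, "z": -0.06, "twist": 0}, {"x": 0, "y": 0, "z": -0.09, "twist": 0}, {"x": 0.03, "y": -0.02, "z": -0.11, "twist": 0}, {"x": 0.07, "y": -0.05, "z": -0.11, "twist": 0}, {"x": 0.1, "y": -0.08, "z": -0.11, "twist": 0}]}}

```text
time: 16.6
tool_pos: [467.0, 132.5, 230.1]
tcp_rot: [3.141, 0.002, -3.141]
contact_force: [0.3, -1.9, -0.3]
grip_width: 73.3
finger_force: 0.0
```

Call:
{"fn": "play_rows", "kwargs": {"commands": [{"x": 0.02, "y": -0.03, "z": 0, "twist": 0}, {"x": 0.04, "y": -0.06, "z": 0, "twist": 0}, {"x": 0.05, "y": -0.09, "z": 0, "twist": 0}, {"x": 0.05, "y": -0.12, "z": 0, "twist": 0}, {"x": 0.05, "y": -0.14, "z": 0, "twist": 0}, {"x": 0.05, "y": -0.15, "z": 0, "twist": 0}, {"x": 0.05, "y": -0.15, "z": 0, "twist": 0}, {"x": 0.05, "y": -0.15, "z": 0, "twist": 0}]}}

```text
time: 17.4
tool_pos: [418.6, -16.5, 229.0]
tcp_rot: [3.141, 0.0, 3.141]
contact_force: [-0.8, 0.1, -0.8]
grip_width: 73.5
finger_force: 0.0
```

```bash
python3 - <<'E'
from h import *
z=lambda im,w,h: cv2.resize(im,(w,h),interpolation=cv2.INTER_CUBIC)[:,:,::-1]
S,T=cap('side','side5'),cap('top','top5')
for c in (S,T): print([np.round(proj(c,[569,213,h])).tolist() for h in (90,126)])
cv2.imwrite('pics/crop7.png',np.hstack([z(S['pixels'][330:480,160:360],400,300),z(T['pixels'][180:300,120:280],400,300)]))
E
```

```text
[[252.0, 407.0], [249.0, 394.0]]
[[167.0, 234.0], [158.0, 229.0]]
```

View pics/crop7.png

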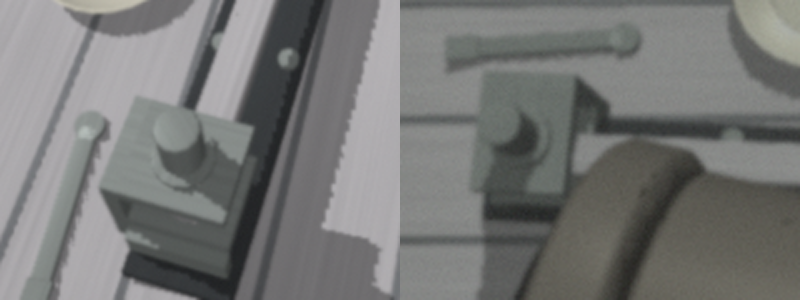

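The side crop shows the pin upright with its collar seated on the ear: its top is at px (249,393) against (249,394) predicted. The gripper is clear, so I'm handing in.

```bash
python3 -c "
from plant import bot
print(bot.close_job())"
```

```text
the job is handed in; nothing more can be done
None
```

The tow arm is home and the long pin stands released through both ears and the eye with its collar on the bracket, handed in at about 17.5 s with no verdict returned; the pink look-alike fell over early and later shifted slightly, cause unknown, though no move was aimed at it.

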